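# Start the suction and hold the forming mandrel level over the grille

### The arm

A 6-joint arm with a two-finger parallel gripper is mounted at the origin on the work surface. World frame = base frame: x ahead of the robot, y to its left, z up, the work surface at z = 0. Lengths are in m, angles in rad, forces in N, time in s.
With the tool pointing down it reaches from about 0.25 to 0.725 m from the base axis. Payload 4 kg.
Tool frame: the origin (TCP) lies on the centre line of the jaws, within the pads' length; the fingertips stand 17 mm ahead of it and the grasp point (between the pads) lies 2 mm behind it; z points along the fingers, x is the direction in which the jaws open and shut, and the axes are right-handed (so a half turn about z gives the same grasp; the last joint's range is limited). The gripper opens to 85 mm and grips with 20 to 120 N. Pads are 22 mm wide; open, the fingers measure 114 mm over their backs; the gripper's body (76 mm by 85 mm) begins 54 mm behind the grasp point. The pads swing forward as they close: fully open they stand 13 mm farther back than shut.
Start: joints at [0, 0.241, 0.005, 1.335, 0, 1.571], TCP at [0.5, -0, 0.248] pointing down, gripper open.
Joint ranges: [-2.72, 2.72], [-1.05, 1.87], [-1.09, 1.28], [-1.99, 2.15], [-1.42, 1.44], [-3.14, 3.14]. Speed limits (rad/s): [2.79, 2.79, 3.14, 3.14, 3.14, 3.14].

### API

Orientations are given as a unit quaternion [x, y, z, w].
In Python, from workcell import bot gives the robot as it stands.
- The arm moves only by the tool jog_arm, never from a script. Its arguments are lists of equal length, an entry for each row: "jaw": the closure, from 0 (fully open) to 1 (shut); "linear": the shift along the tool's x, y, z in m, a list of three; "delta_rot": the turn, a rotation vector about the tool's x, y, z in degrees, a list of three. A call has exactly 8 rows; each row is the pose to reach, as a shift and turn from the pose commanded when the call began, along the tool's axes at that moment; what a row does not reach only later rows make up. A row lasts 1/12 s, in which the tool goes at most 41.7 mm and 7.16 degrees, less where a joint would pass 70% of its speed; a pose out of reach is approached as far as the arm can. A call with a gripper value outside its range is refused whole. The fingers move at their own pace and stop on an object; the grip force is fixed at half the most. Time passes only in rows, so rows that repeat a pose let the fingers close, or fill a call up. It gives the time, the measured TCP pose, the force and the opening at its end, in the units of the state.
- bot.get_obs(): the state, without advancing time (a new reading comes with each control period).
- bot.camera(name): name is "scene" or "side" or "wrist"; returns (picture, depth): 420x560x3 uint8, red, green, blue; 420x560 float32, m along the optical axis (not along the pixel's ray), 0 where there is no reading.
- bot.calibration(name): a dict with "fovy" (degrees; the focal length in pixels is half the picture's height over the tangent of half this angle, whatever the lens; pixels are square), "cx", "cy" (the principal point, pixels), "origin" and "orientation" of the camera in the world. Camera axes: x right, y down, z forward; pixel columns grow to the right and rows downward; lengths in m; the calibration is good to about 2 mm. A picture is of the moment at which its call begins: read the wrist's pose just before it. calibration takes no time and is no camera call; for the wrist camera it gives the pose at the moment of the call.
- bot.job_done(): hands the job in, once; it reports no verdict.
The state is a dict: "clock": time; "joint_pos": joint angles; "joint_vel": joint speeds; "tau": joint torques, N m; "eef_pos": TCP position; "tool_rot": TCP orientation; "ft_force": force on the tool from outside, world axes, zero at the start; "ft_torque": the same for the moment, N m; "grip_width": finger opening in m.
Only numpy, scipy, OpenCV 4.12 (cv2) and the standard library are available. Lean on these libraries where they do the work, as an engineer would, in place of code of your own. Each camera call takes 0.05 s, during which the arm holds its last target.

### The job

Start the down-draught box by pressing its treadle fully down to the stop for a moment with the gripper and letting it spring back up. Then draw the stepped mandrel (square handle) out of the sloping rack, turn it level and finish still holding it so, roughly ten centimetres above the middle of the box's grille, ready for filing. Leave the two other tools in the rack and do not disturb the other things on the bench.

Things in the scene. Friction and masses are not known exactly. Their poses are not given: they have to be found in the camera images.
- mandrel_handle (a point): Centre of the mandrel's handle. x runs along the tool from handle to tip, y across it. The handle is a bar 80 mm long (x -40 to +40), 16 mm wide along y (grip it so) and 22 mm high along z; then a round step 26 mm in diameter (x 40 to 70), one of 20 mm (x 70 to 100) and a 14 mm shank to the tip at x 195. At the start y is level and x points 45 degrees down, away from the robot.
- mandrel_mid (a point): Middle of the mandrel's length on its axis, 77.5 mm from the handle centre towards the tip; axes as mandrel_handle. The tool balances about 20 mm from here on the handle's side.
- rack_mouth (a point): Centre of the mouth of the middle well of the fixed wooden rack (290 mm wide, 105 mm high; its tools stand up to 210 mm above the bench). z is up, x points away from the robot, y runs along the row of three wells, 100 mm apart. The wells are 17 mm square, 85 mm deep and slope at 45 degrees, up and towards the robot (-x).
- grille (a point): Centre of the slotted top of the fixed down-draught suction box, 60 mm above the bench. The box measures 220 mm along x and 200 mm along y; z is up, x points roughly away from the robot. The treadle stands on its -y side.
- treadle_pad (a point): Where to press: on top of the treadle's steel plate, 20 mm from its free end (nearer the robot), on its centre line. The plate is 112 x 60 x 6 mm, hinged at its far end 90 mm from here, and slopes up towards the robot. The point is about 44 mm above the bench at rest and sinks about 20 mm to the stop. With the treadle up, its axes are those of the box.
- treadle (a joint): Angle of the treadle in rad: 0 up at rest, grows as it is pressed, 0.22 at the stop. A spring brings it back; pressing at the pad takes about 3 N to start and 9 to 10 N at the stop.
- mandrel: The stepped mandrel: one piece of bare metal, 235 mm long, about 0.25 kg, in any one of the rack's three wells, with 85 mm of its shank inside; it slides out freely along its -x. Origin and axes as mandrel_handle. The wells 100 mm apart also hold a thin round punch with a ball on its end and a rasp with a round wooden handle.

How it is judged:
By the outcome, as a careful person would: the job done as asked, in the order asked, and still so for the second after the job is handed in, while the arm keeps its last pose, push and grip.
It also fails if it takes over 51 s, if anything falls off the work surface, if the arm or the gripper's body presses on something with over 40 N, if the wrist force passes 120 N, or if a joint passes its speed limit or range.

## Working session

There is one attempt and no reset: what is moved stays moved. The work goes in short steps, Python scripts to look and compute and a tool call to move; the robot and the scene stay as the last step left them, time stands still between calls to the robot, and variables do not carry over. Pictures are saved under pics/ and viewed, and the job is handed in when it is done.

Besides the shell and the picture viewer there is one more tool, called after ">>>" as a command line: name --argument value ..., lists and objects as JSON in quotes. jog_arm: Moves the arm, as the interface text tells. Its arguments: {"type":"object","properties":{"jaw":{"type":"array","items":{"type":"number"}},"linear":{"type":"array","items":{"type":"array","items":{"type":"number"}}},"delta_rot":{"type":"array","items":{"type":"array","items":{"type":"number"}}}},"required":["jaw","linear","delta_rot"]}

```bash
ls; mkdir -p pics; python3 - <<'E'
from workcell import bot
import cv2
print(bot.get_obs())
for n in ["scene","side","wrist"]:
    print(n,bot.calibration(n))
    p,d=bot.camera(n)
    cv2.imwrite(f"pics/{n}0.png",p[:,:,::-1])
    import numpy as np; np.save(f"pics/{n}0.npy",d)
E
```

```text
pics
{'clock': 0.0, 'joint_pos': array([-1.07063132e-05,  2.41392252e-01,  3.70911317e-03,  1.33519103e+00,
        6.59830778e-06,  1.57084112e+00]), 'joint_vel': array([ 2.79915842e-04, -2.31664845e-04,  5.60671004e-04, -1.31424572e-03,
        9.43262432e-05, -3.87073467e-04]), 'tau': array([ 5.50268451e-04, -3.72315860e+01,  2.52406776e+01,  1.67737965e-02,
        2.29149265e-05,  1.14679995e-05]), 'eef_pos': array([ 4.99399331e-01, -3.45631047e-06,  2.47417501e-01]), 'tool_rot': array([ 9.99999460e-01, -2.77555088e-05, -1.03892044e-03, -3.28144290e-06]), 'ft_force': array([ 0.70242151,  1.11630863, -0.26778729]), 'ft_torque': array([-0.04257721, -0.04241396,  0.02863446]), 'grip_width': 0.08556854906096233}
scene {'fovy': 47.59877823012241, 'cx': 281.75293415147706, 'cy': 207.74002375001325, 'origin': array([ 1.04820644, -0.55400535,  0.89109715]), 'orientation': array([ 0.86917728,  0.33362738, -0.12274342, -0.34374073])}
side {'fovy': 44.09868676220774, 'cx': 269.60369107859384, 'cy': 202.44631815714527, 'origin': array([0.34091263, 0.58419324, 0.85017748]), 'orientation': array([-0.18621274,  0.91350978, -0.35602604,  0.06379774])}
wrist {'fovy': 71.7819665335916, 'cx': 273.5195558148509, 'cy': 207.13762575913518, 'origin': array([0.49924458, 0.07081731, 0.37410835]), 'orientation': array([ 9.90315035e-01,  7.91599365e-04, -1.15875200e-03,  1.38831415e-01])}
```

View pics/scene0.png

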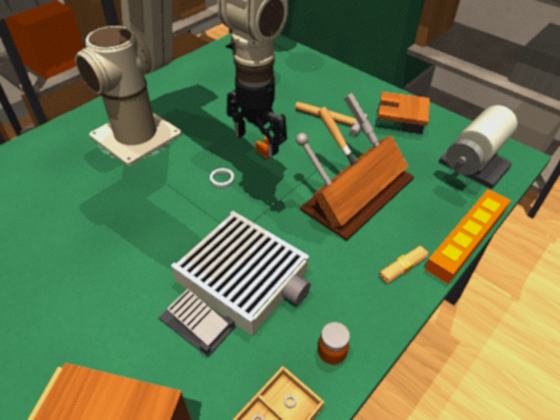

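View pics/side0.png

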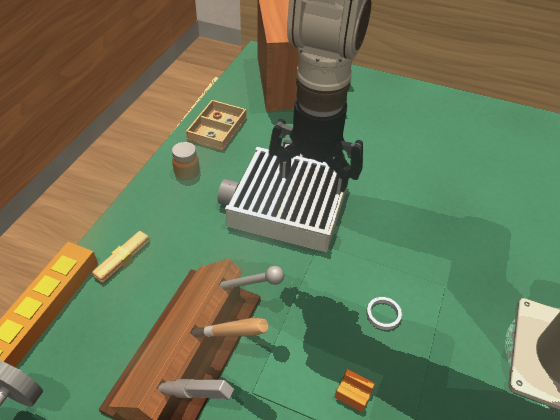

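View pics/wrist0.png

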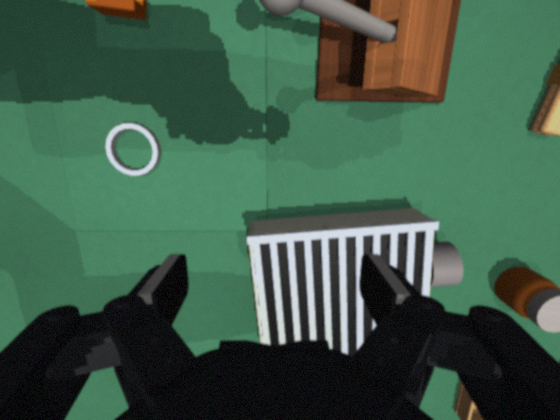

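The mandrel (square grey handle) is in the +y end well: scene about (360,120), side about (200,388). The grille centre is near scene (242,268) and the treadle near (197,318). I'll enlarge these.

```bash
cat > h.py <<'E'
import numpy as np, cv2
from scipy.spatial.transform import Rotation as R
def K(c): 
    f=210/np.tan(np.radians(c["fovy"])/2); return f,c["cx"],c["cy"]
def dep(c,u,v,z):
    f,cx,cy=K(c); p=np.stack([(u-cx)/f*z,(v-cy)/f*z,z],-1)
    return R.from_quat(c["orientation"]).apply(p.reshape(-1,3)).reshape(p.shape)+c["origin"]
def proj(c,P):
    f,cx,cy=K(c); p=R.from_quat(c["orientation"]).inv().apply(np.atleast_2d(P)-c["origin"])
    return np.c_[f*p[:,0]/p[:,2]+cx,f*p[:,1]/p[:,2]+cy]
def plane(c,u,v,h):
    f,cx,cy=K(c); d=R.from_quat(c["orientation"]).apply([(u-cx)/f,(v-cy)/f,1.]); t=(h-c["origin"][2])/d[2]; return c["origin"]+t*d
E
python3 - <<'E'
import cv2
a=cv2.imread("pics/scene0.png"); b=cv2.imread("pics/side0.png")
def crop(i,x,y,w,h,s,n): cv2.imwrite(n,cv2.resize(i[y:y+h,x:x+w],None,fx=s,fy=s,interpolation=cv2.INTER_CUBIC))
crop(a,150,200,180,150,4,"pics/c1.png"); crop(b,100,250,200,150,4,"pics/c2.png")
crop(a,290,80,130,160,3.7,"pics/c3.png")
E
```

```text
(no output)
```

View pics/c1.png

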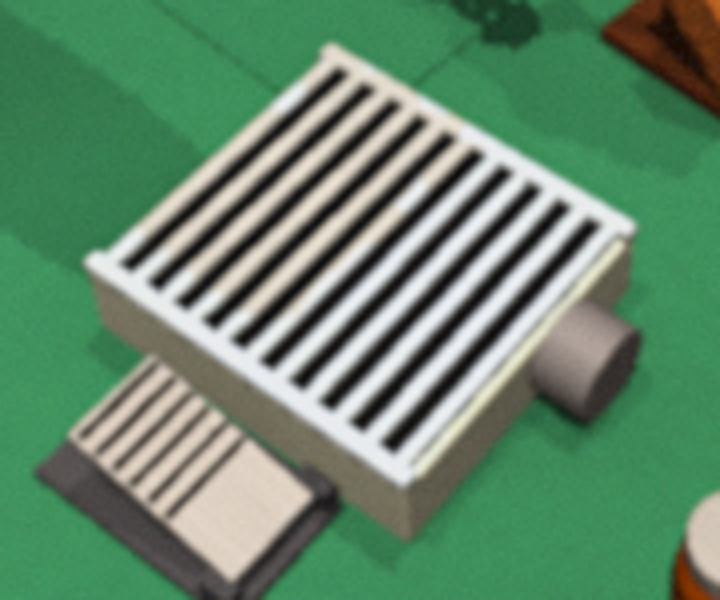

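View pics/c2.png

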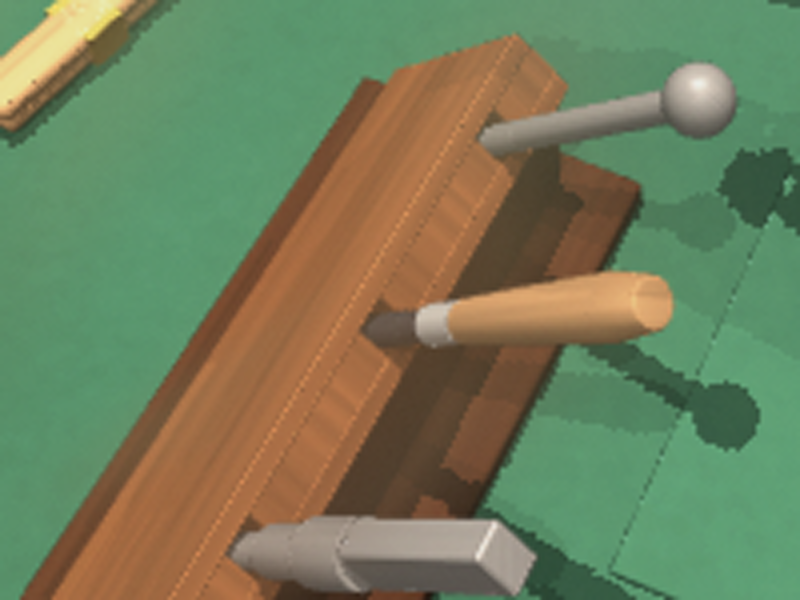

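View pics/c3.png

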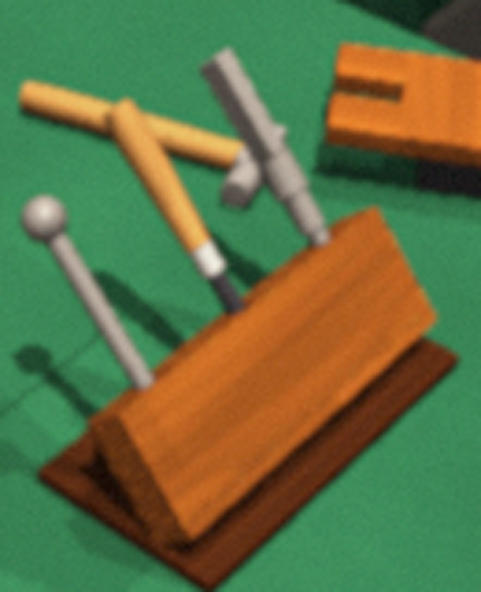

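```bash
python3 - <<'E'
from h import *
from workcell import bot
np.set_printoptions(precision=4,suppress=True)
c=bot.calibration("scene"); s=bot.calibration("side"); ds=np.load("pics/scene0.npy"); dd=np.load("pics/side0.npy")
B=[plane(c,*p,0.06) for p in [(232.5,212),(308,256.3),(252,318.8),(172.5,265)]]
for b in B: print(b)
print("centre",np.mean(B,0), [np.linalg.norm(B[i]-B[i-1]) for i in range(4)])
# treadle points interior
vv,uu=np.mgrid[0:420,0:560]
P=dep(c,uu.astype(float),vv.astype(float),ds)
m=np.zeros((420,560),np.uint8); cv2.fillPoly(m,[np.array([(188,292),(169,309),(208,342),(226,324)])],1)
q=P[(m>0)&(ds>0)]; print("treadle pts",len(q),q.mean(0)); 
A=np.c_[q[:,:2],np.ones(len(q))]; k=np.linalg.lstsq(A,q[:,2],rcond=None)[0]
r=q[:,2]-A@k; ok=abs(r)<.004; k=np.linalg.lstsq(A[ok],q[ok,2],rcond=None)[0]; print("plane",k,ok.mean(),r.std())
f,cx,cy=K(c)
for p in [(188.75,290),(167.5,310),(208.75,345.5),(228,323)]:
    d=R.from_quat(c["orientation"]).apply([(p[0]-cx)/f,(p[1]-cy)/f,1.]); o=c["origin"]
    t=(k[0]*o[0]+k[1]*o[1]+k[2]-o[2])/(d[2]-k[0]*d[0]-k[1]*d[1]); print("tr corner",o+t*d)
# grille check depth
for p in [(180,265),(232,216),(300,257),(252,314)]: print("rim",P[p[1],p[0]])
S=dep(s,uu.astype(float),vv.astype(float),dd)
# mandrel side: handle region px; c2 offset(100,250)/4
for p in [(380,545),(420,545),(460,545),(500,575),(515,560),(320,550),(262,545)]:
    u,v=100+p[0]/4,250+p[1]/4; print("man",(u,v),S[int(round(v)),int(round(u))])
E
```

```text
[ 0.4701 -0.0584  0.06  ]
[ 0.6845 -0.0389  0.06  ]
[ 0.7003 -0.2302  0.06  ]
[ 0.4854 -0.2514  0.06  ]
centre [ 0.5851 -0.1447  0.06  ] [np.float64(0.1936726287587156), np.float64(0.21519786180231493), np.float64(0.19199740277372934), np.float64(0.2159727675911045)]
treadle pts 1326 [ 0.6056 -0.2906  0.0353]
plane [-0.2554 -0.0272  0.1821] 0.9826546003016591 0.0016825408880749633
tr corner [ 0.5518 -0.2655  0.0484]
tr corner [ 0.5565 -0.3251  0.0488]
tr corner [ 0.6622 -0.3141  0.0215]
tr corner [ 0.6549 -0.2548  0.0218]
rim [ 0.4947 -0.2393  0.0563]
rim [ 0.48   -0.0694  0.0624]
rim [ 0.6728 -0.0521  0.06  ]
rim [ 0.693  -0.2227  0.0602]
man (195.0, 386.25) [0.5362 0.3509 0.1609]
man (205.0, 386.25) [0.5198 0.3508 0.1759]
man (215.0, 386.25) [0.5041 0.3505 0.1899]
man (225.0, 393.75) [0.4878 0.3545 0.1887]
man (228.75, 390.0) [0.4858 0.3471 0.1868]
man (180.0, 387.5) [0.5603 0.3542 0.1391]
man (165.5, 386.25) [0.5903 0.3493 0.1074]
```

>>> jog_arm --jaw '[1,1,1,1,1,1,1,1]' --linear '[[0.01,0.04,0.0],[0.02,0.08,0.0],[0.03,0.12,0.0],[0.04,0.16,0.0],[0.05,0.2,0.02],[0.06,0.235,0.04],[0.067,0.27,0.06],[0.074,0.293,0.085]]' --delta_rot '[[0,0,0],[0,0,0],[0,0,0],[0,0,0],[0,0,0],[0,0,0],[0,0,0],[0,0,0]]'

```text
clock: 0.82
eef_pos: [0.5746, -0.2966, 0.1632]
tool_rot: [1.0, -0.001, 0.001, 0.001]
ft_force: [-0.4, 0.9, 0.7]
grip_width: 0.0002
```

>>> jog_arm --jaw '[1,1,1,1,1,1,1,1]' --linear '[[0,0,0.02],[0,-0.002,0.04],[0,-0.002,0.06],[0,-0.002,0.075],[0,-0.002,0.085],[0,-0.002,0.09],[0,-0.002,0.09],[0,-0.002,0.09]]' --delta_rot '[[0,0,0],[0,0,0],[0,0,0],[0,0,0],[0,0,0],[0,0,0],[0,0,0],[0,0,0]]'

```text
clock: 1.48
eef_pos: [0.5743, -0.2911, 0.0738]
tool_rot: [1.0, 0.0, 0.0, 0.0]
ft_force: [0.3, 0.3, 1.2]
grip_width: -0.0001
```

```bash
python3 - <<'E'
from workcell import bot
import cv2,numpy as np
o=bot.get_obs(); print(o["eef_pos"],o["ft_force"],o["joint_pos"])
a=bot.camera("scene")[0][:,:,::-1]
w=bot.camera("wrist")[0][:,:,::-1]
a=cv2.resize(a[200:400,120:340],None,fx=2,fy=2); w=cv2.resize(w,None,fx=.62,fy=.62)
o=np.zeros((max(a.shape[0],w.shape[0]),a.shape[1]+w.shape[1],3),np.uint8); o[:a.shape[0],:a.shape[1]]=a; o[:w.shape[0],a.shape[1]:]=w
cv2.imwrite("pics/t1.png",o)
E
```

```text
[ 0.57434168 -0.29108013  0.07382707] [0.30178197 0.25007593 1.20972107] [-4.69063920e-01  6.37560313e-01  1.52652183e-01  1.08523503e+00
 -3.16995637e-05  1.10158964e+00]
```

View pics/t1.png

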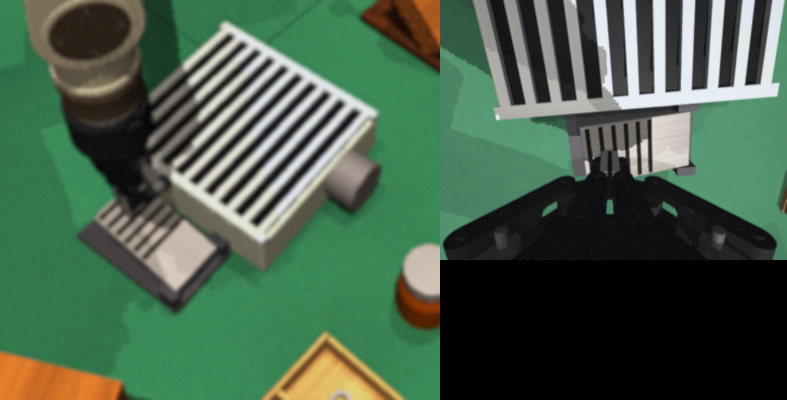

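The closed tips stand over the treadle's slotted part, at t1.png (125,205) in the scene crop. Pressing now.

>>> jog_arm --jaw '[1,1,1,1,1,1,1,1]' --linear '[[0,0.001,0.006],[0,0.001,0.012],[0,0.001,0.016],[0,0.001,0.02],[0,0.001,0.024],[0,0.001,0.028],[0,0.001,0.03],[0,0.001,0.03]]' --delta_rot '[[0,0,0],[0,0,0],[0,0,0],[0,0,0],[0,0,0],[0,0,0],[0,0,0],[0,0,0]]'

```text
clock: 2.25
eef_pos: [0.5729, -0.2925, 0.0436]
tool_rot: [1.0, -0.0, -0.001, 0.0]
ft_force: [-4.2, -0.7, 8.5]
grip_width: 0.0001
```

>>> jog_arm --jaw '[1,1,1,1,1,1,1,1]' --linear '[[0,0,0.001],[0,0,0.002],[0,0,0.003],[0,0,0.004],[0,0,0.004],[0,0,0.004],[0,0,0.004],[0,0,0.004]]' --delta_rot '[[0,0,0],[0,0,0],[0,0,0],[0,0,0],[0,0,0],[0,0,0],[0,0,0],[0,0,0]]'

```text
clock: 2.92
eef_pos: [0.5727, -0.2925, 0.0414]
tool_rot: [1.0, -0.0, -0.001, 0.001]
ft_force: [-7.6, 0.1, 14.2]
grip_width: -0.0002
```

>>> jog_arm --jaw '[1,1,1,1,1,1,1,1]' --linear '[[0,0,0.001],[0,0,0.002],[0,0,0.002],[0,0,0.002],[0,0,0.002],[0,0,0.002],[0,0,0.002],[0,0,0.002]]' --delta_rot '[[0,0,0],[0,0,0],[0,0,0],[0,0,0],[0,0,0],[0,0,0],[0,0,0],[0,0,0]]'

```text
clock: 3.58
eef_pos: [0.5728, -0.2926, 0.0411]
tool_rot: [1.0, -0.0, -0.0, 0.001]
ft_force: [-10.9, 2.5, 22.5]
grip_width: 0.0001
```

```bash
python3 - <<'E'
from workcell import bot
from h import *
c=bot.calibration("scene"); p,ds=bot.camera("scene")
cv2.imwrite("pics/t2.png",cv2.resize(p[200:400,120:340,::-1],None,fx=3,fy=3))
vv,uu=np.mgrid[0:420,0:560]
P=dep(c,uu.astype(float),vv.astype(float),ds)
m=np.zeros((420,560),np.uint8); cv2.fillPoly(m,[np.array([(202,315),(208,342),(226,325),(212,310)])],1)
q=P[(m>0)&(ds>0)]; A=np.c_[q[:,:2],np.ones(len(q))]; k=np.linalg.lstsq(A,q[:,2],rcond=None)[0]
r=q[:,2]-A@k; ok=abs(r)<.004; print(np.linalg.lstsq(A[ok],q[ok,2],rcond=None)[0],len(q),ok.mean())
E
```

```text
[-0.02638399 -0.00833486  0.03729587] 436 0.9564220183486238
```

View pics/t2.png

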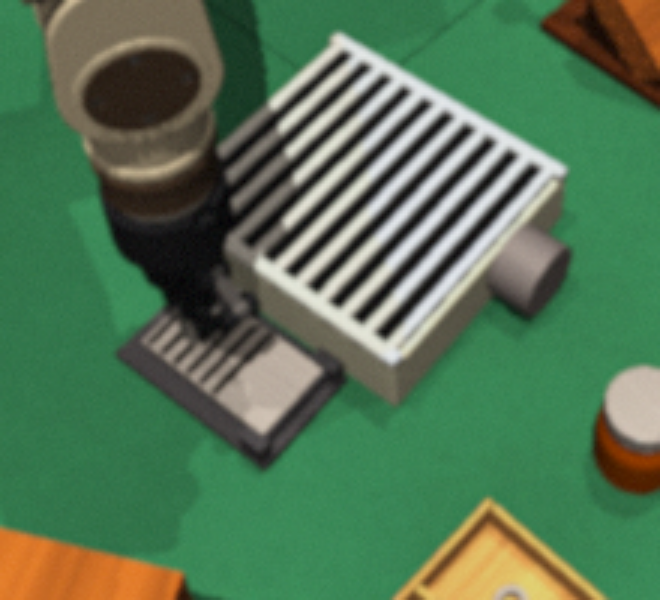

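The treadle plate lies flat: its slope went from 0.255 to 0.026, which is about 0.22 rad. The tip did not sink with the added push, so it is at the stop. Releasing.

>>> jog_arm --jaw '[1,1,1,1,1,1,1,1]' --linear '[[0,0,-0.006],[0,0,-0.015],[0,0,-0.03],[0,0,-0.055],[0,0,-0.09],[0,0,-0.13],[0,0,-0.17],[0,0,-0.21]]' --delta_rot '[[0,0,0],[0,0,0],[0,0,0],[0,0,0],[0,0,0],[0,0,0],[0,0,0],[0,0,0]]'

```text
clock: 4.3
eef_pos: [0.5736, -0.2916, 0.2484]
tool_rot: [1.0, 0.0, -0.0, -0.0]
ft_force: [1.8, -0.3, -0.2]
grip_width: -0.0002
```

```bash
python3 - <<'E'
from workcell import bot
from h import *
c=bot.calibration("scene"); p,ds=bot.camera("scene")
vv,uu=np.mgrid[0:420,0:560]
P=dep(c,uu.astype(float),vv.astype(float),ds)
m=np.zeros((420,560),np.uint8); cv2.fillPoly(m,[np.array([(202,315),(208,342),(226,325),(212,310)])],1)
q=P[(m>0)&(ds>0)]; A=np.c_[q[:,:2],np.ones(len(q))]; k=np.linalg.lstsq(A,q[:,2],rcond=None)[0]
r=q[:,2]-A@k; ok=abs(r)<.004; print(np.linalg.lstsq(A[ok],q[ok,2],rcond=None)[0],len(q),ok.mean())
print(bot.get_obs()["eef_pos"])
# rack row in first side image
s=bot.calibration("side"); 
p,dd=bot.camera("side"); cv2.imwrite("pics/s2.png",p[:,:,::-1]); np.save("pics/s2.npy",dd)
S=dep(s,uu.astype(float),vv.astype(float),dd)
P0=dep(c,uu.astype(float),vv.astype(float),np.load("pics/scene0.npy"))
for n,p_ in [("hammer",(350,120)),("hamhead",(352,133)),("rasp",(335,120)),("rasp",(340,135)),("hamL",(310,108))]: print(n,P0[p_[1],p_[0]])
# mandrel points cluster in scene and side: near x .47-.6, y .33-.37, z>0.125
for Q in (S,P0):
    q=Q.reshape(-1,3); k=(abs(q[:,1]-.35)<.03)&(abs(q[:,0]-.51)<.06)&(q[:,2]>.13); q=q[k]
    a=(q[:,0]+.0-q[:,2])/2**.5
    print(len(q),q.mean(0),q[:,1].min(),q[:,1].max(),(q@np.array([.7071,0,-.7071])).min(),(q@np.array([.7071,0,.7071])).max())
    for lo in np.arange(.2,.3,.015):
        j=(abs(a-lo)<.0075); 
        if j.sum()>5: print(lo,j.sum(),np.percentile(q[j,1],[3,50,97]),np.percentile(q[j]@np.array([.7071,0,.7071]),[3,50,97]))
# ridge: top points of rack
q=P0.reshape(-1,3); 
for y in np.arange(.08,.42,.03):
    k=(abs(q[:,1]-y)<.004)&(q[:,0]>.55)&(q[:,0]<.75)&(q[:,2]>.06)&(q[:,2]<.108)
    if k.sum()>5: j=q[k]; print(y,j[j[:,2].argsort()[-5:]].mean(0))
E
```

```text
[-0.24830332 -0.03187901  0.17625357] 438 0.9840182648401826
[ 0.57667978 -0.2931435   0.25868652]
hammer [0.43545362 0.46579216 0.02128884]
hamhead [0.46616878 0.43703155 0.00510023]
rasp [0.3957954 0.4447462 0.0126581]
rasp [0.54314488 0.24974028 0.14858176]
hamL [0.31316332 0.42425829 0.02716247]
960 [0.52194477 0.35112917 0.16664514] 0.33554848860407926 0.360308196967571 0.20864238763000445 0.49721256268448066
0.21500000000000002 263 [0.34146952 0.35037958 0.3563213 ] [0.47051265 0.48344452 0.49141261]
0.23000000000000004 123 [0.34188501 0.35431832 0.3564134 ] [0.47179176 0.49033156 0.49230934]
0.24500000000000005 123 [0.34159886 0.35456371 0.35623689] [0.47259895 0.49088033 0.49291849]
0.26000000000000006 119 [0.34190594 0.35417183 0.35623372] [0.4739414  0.49155896 0.49368827]
0.2750000000000001 111 [0.34162878 0.35464974 0.35579427] [0.47416621 0.49215426 0.49420047]
0.2900000000000001 148 [0.33884042 0.35439249 0.3595511 ] [0.47715906 0.49217671 0.49588619]
378 [0.52563448 0.34214193 0.16286008] 0.33073864495338245 0.3566257637114334 0.20841062966989313 0.49847108497268583
0.
[... 297 characters left out ...]
56 [0.33644368 0.34104305 0.35345528] [0.47326056 0.48897754 0.49475931]
0.2750000000000001 59 [0.3355573  0.34057316 0.35400743] [0.47242819 0.48963463 0.49528359]
0.2900000000000001 57 [0.33190113 0.33961412 0.35168385] [0.47653384 0.4912659  0.49726782]
0.11 [0.60819703 0.10952243 0.1029133 ]
0.14 [0.58572134 0.14151738 0.10605912]
0.16999999999999998 [0.60935517 0.16951129 0.1029733 ]
0.2 [0.60950135 0.19930799 0.10303692]
0.22999999999999998 [0.61050487 0.22954357 0.10320619]
0.26 [0.61229074 0.26140944 0.10262025]
0.29 [0.61265948 0.28864236 0.10398768]
0.32 [0.61235142 0.31918169 0.10265569]
0.35000000000000003 [0.60561906 0.34798583 0.10462432]
0.38 [0.61388279 0.3803433  0.10323841]
```

View pics/s2.png

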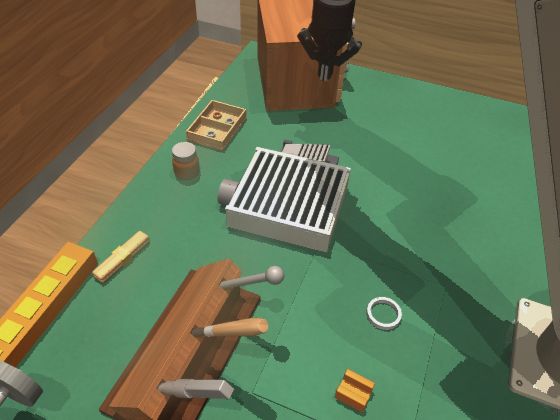

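The treadle sprang back (slope −0.248) and nothing else looks moved. Side view shows the mandrel at (200,388). Now to the mandrel.

>>> jog_arm --jaw '[1,1,1,1,0.5,0,0,0]' --linear '[[0,-0.02,-0.03],[-0.003,-0.055,-0.05],[-0.006,-0.095,-0.06],[-0.01,-0.135,-0.07],[-0.014,-0.175,-0.07],[-0.018,-0.215,-0.07],[-0.022,-0.255,-0.07],[-0.026,-0.295,-0.07]]' --delta_rot '[[0,0,-7],[0,0,-14],[0,0,-21],[0,0,-28],[0,0,-35],[0,0,-42],[0,0,-49],[0,0,-56]]'

```text
clock: 5.07
eef_pos: [0.5473, 0.005, 0.3164]
tool_rot: [0.882, 0.472, -0.0, -0.0]
ft_force: [1.6, 0.5, 0.2]
grip_width: 0.0481
```

```bash
python3 - <<'E'
from workcell import bot
from h import *
o=bot.get_obs(); print(o["joint_pos"],o["eef_pos"]); r=R.from_quat(o["tool_rot"]); print(r.as_matrix())
for t in ([.45,.28,.33],[.46,.347,.30]): print(r.inv().apply(np.array(t)-o["eef_pos"]))
T=R.from_matrix(np.array([[np.sin(np.radians(1.2)),np.cos(np.radians(1.2)),0],[np.cos(np.radians(1.2)),-np.sin(np.radians(1.2)),0],[0,0,-1]]).T)
print((r.inv()*T).as_rotvec(degrees=True))
E
```

```text
[8.78799986e-03 3.22175098e-01 2.90770651e-01 1.54020640e+00
 5.04458618e-04 5.96386528e-01] [0.54731359 0.00495445 0.31642574]
[[ 5.54364094e-01  8.32273861e-01 -8.18921324e-04]
 [ 8.32274263e-01 -5.54363873e-01  4.97281211e-04]
 [-4.01062430e-05 -9.57241990e-04 -9.99999541e-01]]
[ 0.17496563 -0.23347987 -0.01335778]
[ 0.23627285 -0.26227079  0.01666733]
[-5.40215082e-02 -1.33032563e-02 -3.24669250e+01]
```

>>> jog_arm --jaw '[0,0,0,0,0,0,0,0]' --linear '[[0.03,-0.027,0],[0.06,-0.054,0],[0.09,-0.081,0],[0.12,-0.108,0],[0.15,-0.135,0],[0.18,-0.162,0],[0.21,-0.189,0],[0.24,-0.214,0]]' --delta_rot '[[0,0,-5],[0,0,-10],[0,0,-15],[0,0,-20],[0,0,-25],[0,0,-29],[0,0,-32.5],[0,0,-32.5]]'

```text
clock: 5.73
eef_pos: [0.5038, 0.3238, 0.3164]
tool_rot: [0.715, 0.699, -0.0, -0.0]
ft_force: [0.8, 0.1, 0.4]
grip_width: 0.0853
```

>>> jog_arm --jaw '[0,0,0,0,0,0,0,0]' --linear '[[0.02,0,0],[0.02,0,0],[0.02,0,0],[0.02,0,0],[0.02,0,0],[0.02,0,0],[0.02,0,0],[0.02,0,0]]' --delta_rot '[[0,0,0],[0,0,0],[0,0,0],[0,0,0],[0,0,0],[0,0,0],[0,0,0],[0,0,0]]'

```text
clock: 6.4
eef_pos: [0.5057, 0.3407, 0.3177]
tool_rot: [0.717, 0.697, 0.0, 0.0]
ft_force: [0.4, -0.2, 0.2]
grip_width: 0.0853
```

```bash
python3 - <<'E'
from workcell import bot
from h import *
np.set_printoptions(precision=4,suppress=True)
o=bot.get_obs(); print(o["joint_pos"],o["eef_pos"],R.from_quat(o["tool_rot"]).as_matrix()); 
c=bot.calibration("wrist"); p,d=bot.camera("wrist"); cv2.imwrite("pics/w2.png",p[:,:,::-1]); np.save("pics/w2.npy",d)
vv,uu=np.mgrid[0:420,0:560]
Q=dep(c,uu.astype(float),vv.astype(float),d)
q=Q.reshape(-1,3); k=(d.ravel()>0)&(abs(q[:,1]-.35)<.03)&(abs(q[:,0]-.51)<.06)&(q[:,2]>.13)&(q[:,2]<.215); q=q[k]
a=(q[:,0]-q[:,2])/2**.5; b=(q[:,0]+q[:,2])/2**.5
print(len(q),a.min())
for lo in np.arange(.2,.33,.015):
    j=(abs(a-lo)<.0075)
    if j.sum()>5: print(lo,j.sum(),np.percentile(q[j,1],[2,50,98]),np.percentile(b[j],[3,50,97]))
E
```

```text
[0.5929 0.4594 0.497  1.6079 0.     0.6206] [0.5057 0.3407 0.3177] [[ 0.0277  0.9996  0.0004]
 [ 0.9996 -0.0277  0.0003]
 [ 0.0003  0.0004 -1.    ]]
1237 0.2081609093910887
0.21500000000000002 488 [0.3417 0.3495 0.3568] [0.4716 0.4856 0.4923]
0.23000000000000004 144 [0.3412 0.3487 0.3569] [0.4905 0.4924 0.4932]
0.24500000000000005 125 [0.3414 0.3487 0.3566] [0.4919 0.4931 0.4937]
0.26000000000000006 102 [0.3416 0.3488 0.356 ] [0.4929 0.4936 0.4944]
0.2750000000000001 93 [0.3414 0.3488 0.3563] [0.4933 0.4943 0.495 ]
0.2900000000000001 198 [0.3368 0.3467 0.3604] [0.4782 0.4934 0.4969]
0.3050000000000001 87 [0.3365 0.3477 0.3594] [0.4895 0.4958 0.4975]
```

View pics/w2.png

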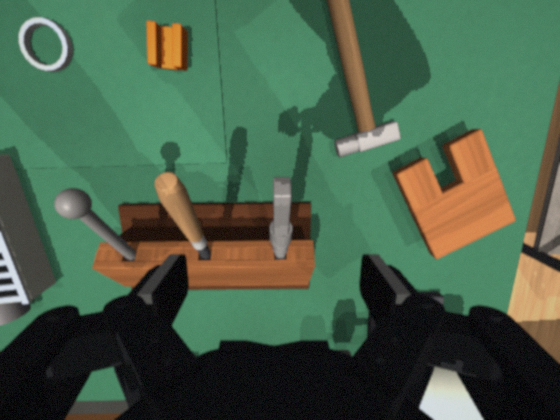

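Wrist view: mandrel handle from (282,180) to (280,235), centred between the open jaws. The rasp (180,210) and hammer (365,140) are clear of the fingers. Descending.

>>> jog_arm --jaw '[0,0,0,0,0,0,0,0]' --linear '[[0.004,0.008,0.01],[0.008,0.0175,0.03],[0.008,0.0175,0.06],[0.008,0.0175,0.09],[0.008,0.0175,0.115],[0.008,0.0175,0.135],[0.008,0.0175,0.15],[0.008,0.0175,0.16]]' --delta_rot '[[0,0,-0.9],[0,0,-0.9],[0,0,-0.9],[0,0,-0.9],[0,0,-0.9],[0,0,-0.9],[0,0,-0.9],[0,0,-0.9]]'

```text
clock: 7.12
eef_pos: [0.5223, 0.3485, 0.1539]
tool_rot: [0.711, 0.704, -0.002, -0.0]
ft_force: [1.0, -0.4, -0.8]
grip_width: 0.0857
```

```bash
python3 - <<'E'
from workcell import bot
from h import *
o=bot.get_obs(); print(o["eef_pos"],o["ft_force"])
a=bot.camera("scene")[0][:,:,::-1]; w=bot.camera("side")[0][:,:,::-1]
a=cv2.resize(a[60:240,280:440],None,fx=2.3,fy=2.3); w=cv2.resize(w[240:420,90:290],None,fx=2,fy=2)
h=max(a.shape[0],w.shape[0]); o=np.zeros((h,a.shape[1]+w.shape[1],3),np.uint8); o[:a.shape[0],:a.shape[1]]=a; o[:w.shape[0],a.shape[1]:]=w
cv2.imwrite("pics/g1.png",o)
E
```

```text
[0.52229754 0.34846444 0.15394745] [ 0.97200538 -0.42624825 -0.76591564]
```

View pics/g1.png

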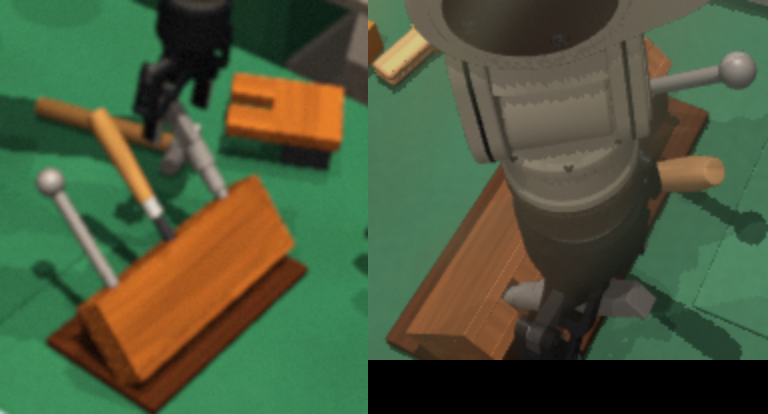

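The fingers straddle the handle at g1.png (180,95) in the scene crop, clear of the rasp. Closing.

>>> jog_arm --jaw '[0.4,0.7,1,1,1,1,1,1]' --linear '[[0,0,0],[0,0,0],[0,0,0],[0,0,0],[0,0,0],[0,0,0],[0,0,0],[0,0,0]]' --delta_rot '[[0,0,0],[0,0,0],[0,0,0],[0,0,0],[0,0,0],[0,0,0],[0,0,0],[0,0,0]]'

```text
clock: 7.88
eef_pos: [0.5232, 0.349, 0.1581]
tool_rot: [0.711, 0.703, 0.0, 0.0]
ft_force: [-0.5, -1.2, 3.5]
grip_width: 0.0154
```

>>> jog_arm --jaw '[1,1,1,1,1,1,1,1]' --linear '[[0,0,0],[0,0,0],[0,-0.002,-0.002],[0,-0.004,-0.004],[0,-0.006,-0.006],[0,-0.008,-0.008],[0,-0.01,-0.01],[0,-0.01,-0.01]]' --delta_rot '[[0,0,0],[0,0,0],[0,0,0],[0,0,0],[0,0,0],[0,0,0],[0,0,0],[0,0,0]]'

```text
clock: 8.55
eef_pos: [0.5126, 0.3495, 0.1678]
tool_rot: [0.711, 0.704, 0.0, -0.0]
ft_force: [1.0, -0.2, -1.0]
grip_width: 0.0153
```

>>> jog_arm --jaw '[1,1,1,1,1,1,1,1]' --linear '[[0,-0.006,-0.006],[0,-0.014,-0.014],[0,-0.023,-0.023],[0,-0.032,-0.032],[0,-0.042,-0.042],[0,-0.052,-0.052],[0,-0.062,-0.062],[0,-0.072,-0.072]]' --delta_rot '[[0,0,0],[0,0,0],[0,0,0],[0,0,0],[0,0,0],[0,0,0],[0,0,0],[0,0,0]]'

```text
clock: 9.22
eef_pos: [0.4393, 0.35, 0.2404]
tool_rot: [0.711, 0.704, -0.0, -0.0]
ft_force: [-0.0, -0.4, -2.6]
grip_width: 0.0156
```

```bash
cat > two.py <<'E'
import sys
from workcell import bot
from h import *
np.set_printoptions(precision=4,suppress=True)
o=bot.get_obs(); print(o["eef_pos"],o["ft_force"],o["joint_pos"],o["grip_width"])
a,da=bot.camera("scene"); w,dw=bot.camera("side"); n=sys.argv[1]
np.save(f"pics/{n}_a.npy",da);np.save(f"pics/{n}_b.npy",dw)
cv2.imwrite(f"pics/{n}_a.png",a[:,:,::-1]);cv2.imwrite(f"pics/{n}_b.png",w[:,:,::-1])
cv2.imwrite(f"pics/{n}.png",cv2.resize(np.hstack([a,w])[:,:,::-1],(800,300),interpolation=cv2.INTER_AREA))
E
python3 two.py e1
```

```text
[0.4393 0.35   0.2404] [-0.0294 -0.3655 -2.6167] [0.6725 0.3676 0.1602 1.3641 0.0006 0.6824] 0.015649926890987903
```

View pics/e1.png

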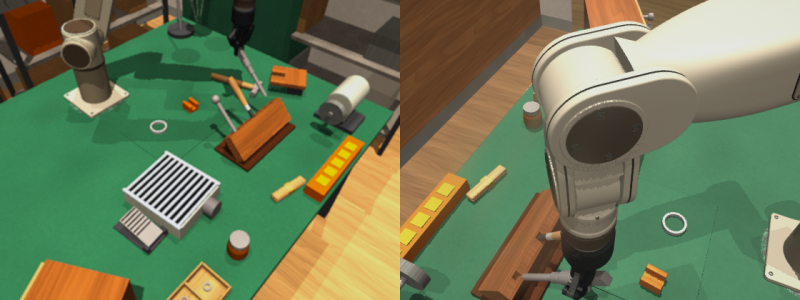

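The mandrel is out of the well (tip at e1.png about (262,95)) and the other two tools are still in place. I'll raise it while tilting it level.

>>> jog_arm --jaw '[1,1,1,1,1,1,1,1]' --linear '[[0,0,-0.02],[0,0,-0.045],[0,0,-0.07],[0,0,-0.09],[0,0,-0.105],[0,0,-0.115],[0,0,-0.12],[0,0,-0.12]]' --delta_rot '[[-4,0,0],[-10,0,0],[-17,0,0],[-24,0,0],[-31,0,0],[-38,0,0],[-44,0,0],[-45,0,0]]'

```text
clock: 9.98
eef_pos: [0.4382, 0.3492, 0.3572]
tool_rot: [0.655, 0.651, 0.269, 0.272]
ft_force: [-1.2, -1.0, -4.4]
grip_width: 0.0154
```

```bash
python3 two.py e2; python3 -c "
from workcell import bot;from h import *
print(R.from_quat(bot.get_obs()['tool_rot']).as_matrix())"
```

```text
[0.4382 0.3492 0.3572] [-1.1831 -0.9505 -4.3894] [ 0.9794 -0.0165 -0.2562  0.8288 -0.6314  0.8183] 0.015383614389701643
[[ 0.00834674  0.71001014  0.70414199]
 [ 0.99996265 -0.00434744 -0.00746967]
 [-0.00224232  0.70417803 -0.71001991]]
```

View pics/e2.png

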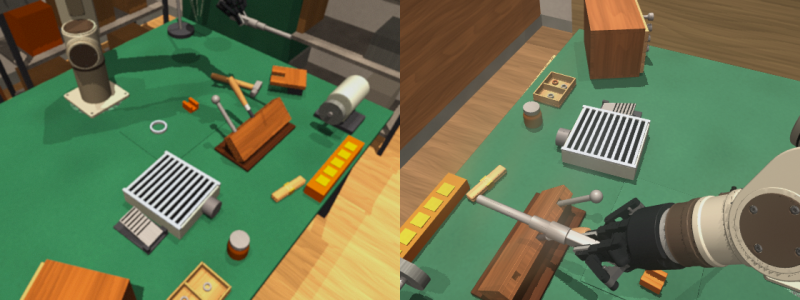

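>>> jog_arm --jaw '[1,1,1,1,1,1,1,1]' --linear '[[-0.02,0.003,0.003],[-0.05,0.007,0.007],[-0.085,0.012,0.012],[-0.12,0.017,0.017],[-0.155,0.022,0.022],[-0.19,0.027,0.027],[-0.225,0.031,0.031],[-0.26,0.035,0.035]]' --delta_rot '[[0,0,0],[0,0,0],[0,0,0],[0,0,0],[0,0,0],[0,0,0],[0,0,0],[0,0,0]]'

```text
clock: 10.75
eef_pos: [0.4884, 0.0875, 0.3598]
tool_rot: [0.657, 0.65, 0.269, 0.272]
ft_force: [0.6, -0.1, -3.0]
grip_width: 0.0151
```

>>> jog_arm --jaw '[1,1,1,1,1,1,1,1]' --linear '[[-0.035,0,0],[-0.07,0,0],[-0.105,0,0],[-0.14,-0.005,0.015],[-0.17,-0.015,0.03],[-0.2,-0.025,0.045],[-0.225,-0.035,0.055],[-0.235,-0.045,0.065]]' --delta_rot '[[0,0,0],[0,0,0],[0,0,0],[0,0,0],[0,0,0],[0,0,0],[0,0,0],[0,0,0]]'

```text
clock: 11.42
eef_pos: [0.4996, -0.1508, 0.281]
tool_rot: [0.659, 0.648, 0.268, 0.272]
ft_force: [0.5, 0.4, -2.8]
grip_width: 0.0152
```

```bash
python3 two.py f1; python3 -c "
from workcell import bot;from h import *
o=bot.get_obs();r=R.from_quat(o['tool_rot']);print(r.as_matrix(),r.inv().apply(np.array([.5175,-.145,.165])-o['eef_pos']))"
```

```text
[ 0.4996 -0.1508  0.281 ] [ 0.4955  0.4496 -2.795 ] [-0.4598 -0.1841 -0.6434  0.3787  0.3068 -0.3233] 0.015208779437727851
[[ 0.01731555  0.71279128  0.70116244]
 [ 0.99984307 -0.01496978 -0.00947355]
 [ 0.00374358  0.70121644 -0.71293863]] [ 0.00370163 -0.06519161  0.09402404]
```

View pics/f1.png

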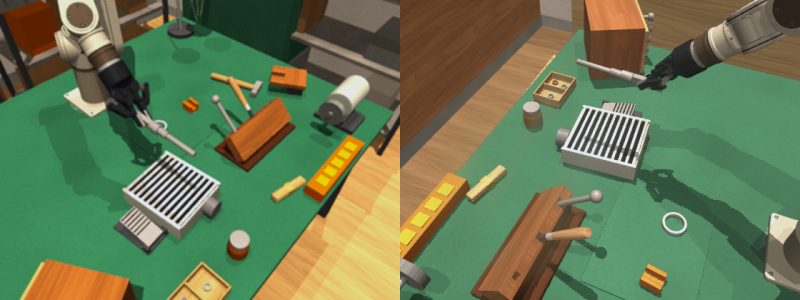

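>>> jog_arm --jaw '[1,1,1,1,1,1,1,1]' --linear '[[0.004,-0.01,0.015],[0.004,-0.025,0.035],[0.004,-0.04,0.055],[0.004,-0.05,0.072],[0.004,-0.058,0.084],[0.004,-0.063,0.091],[0.004,-0.065,0.094],[0.004,-0.065,0.094]]' --delta_rot '[[0,0,0],[0,0,0],[0,0,0],[0,0,0],[0,0,0],[0,0,0],[0,0,0],[0,0,0]]'

```text
clock: 12.18
eef_pos: [0.5205, -0.1418, 0.1686]
tool_rot: [0.657, 0.65, 0.269, 0.271]
ft_force: [0.1, -0.5, -2.4]
grip_width: 0.0155
```

```bash
python3 two.py f2; python3 - <<'E'
from workcell import bot;from h import *
np.set_printoptions(precision=4,suppress=True)
o=bot.get_obs();r=R.from_quat(o['tool_rot']);print(r.as_matrix())
vv,uu=np.mgrid[0:420,0:560]
for n,f in (("scene","a"),("side","b")):
    c=bot.calibration(n); d=np.load(f"pics/f2_{f}.npy"); q=dep(c,uu.astype(float),vv.astype(float),d).reshape(-1,3)
    k=(d.ravel()>0)&(abs(q[:,1]+.145)<.03)&(q[:,2]>.11)&(q[:,2]<.2)&(q[:,0]>.56)&(q[:,0]<.74); q=q[k]; print(n,len(q),q[:,0].max())
    for x in np.arange(.575,.72,.015):
        j=abs(q[:,0]-x)<.0075
        if j.sum()>5: print(x.round(3),j.sum(),np.percentile(q[j,1],[3,50,97]),np.percentile(q[j,2],[3,50,97]))
a=cv2.imread("pics/f2_a.png")[160:360,140:340]; b=cv2.imread("pics/f2_b.png")[60:260,200:400]
cv2.imwrite("pics/f2c.png",cv2.resize(np.hstack([a,b]),None,fx=2,fy=2,interpolation=cv2.INTER_CUBIC))
E
```

```text
[ 0.5205 -0.1418  0.1686] [ 0.0908 -0.5219 -2.4412] [-0.4142  0.0273 -0.8179 -0.016   0.2819 -0.2933] 0.015468090273758887
[[ 0.0103  0.7062  0.7079]
 [ 0.9999 -0.0071 -0.0074]
 [-0.0002  0.708  -0.7063]]
scene 617 0.7072108791952241
0.575 100 [-0.1561 -0.1493 -0.1324] [0.168  0.1807 0.1856]
0.59 69 [-0.1537 -0.1476 -0.1372] [0.1707 0.1798 0.1825]
0.605 71 [-0.1536 -0.1485 -0.1363] [0.171  0.1794 0.1839]
0.62 50 [-0.1511 -0.1478 -0.1388] [0.172  0.1787 0.1815]
0.635 50 [-0.1513 -0.1473 -0.1391] [0.1748 0.1787 0.1833]
0.65 50 [-0.1517 -0.1477 -0.1405] [0.1737 0.1789 0.1827]
0.665 53 [-0.1519 -0.1476 -0.1398] [0.1741 0.1798 0.1831]
0.68 52 [-0.1519 -0.1487 -0.1406] [0.173  0.1811 0.1841]
0.695 55 [-0.1524 -0.1479 -0.1408] [0.1735 0.1813 0.1842]
0.71 28 [-0.1516 -0.1467 -0.1406] [0.1723 0.1794 0.184 ]
side 604 0.7077960535972322
0.575 98 [-0.1475 -0.134  -0.1285] [0.1662 0.1799 0.1848]
0.59 71 [-0.1467 -0.1365 -0.1322] [0.1689 0.1786 0.1823]
0.605 71 [-0.1471 -0.1365 -0.1323] [0.1676 0.1783 0.183 ]
0.62 49 [-0.1454 -0.1389 -0.1353] [0.168  0.1773 0.1815]
0.635 49 [-0.1449 -0.1398 -0.1359] [0.1684 0.1769 0.1817]
0.65 51 [-0.1466 -0.1393 -0.1354] [0.1703 0.1785 0.1821]
0.665 51 [-0.1457 -0.1402 -0.1361] [0.1696 0.179  0.1828]
0.68 49 [-0.1471 -0.1394 -0.1355] [0.1688 0.1794 0.1837]
0.695 50 [-0.148  -0.1402 -0.1371] [0.1722 0.1797 0.184 ]
0.71 17 [-0.1491 -0.141  -0.138 ] [0.171  0.1787 0.1842]
```

View pics/f2c.png

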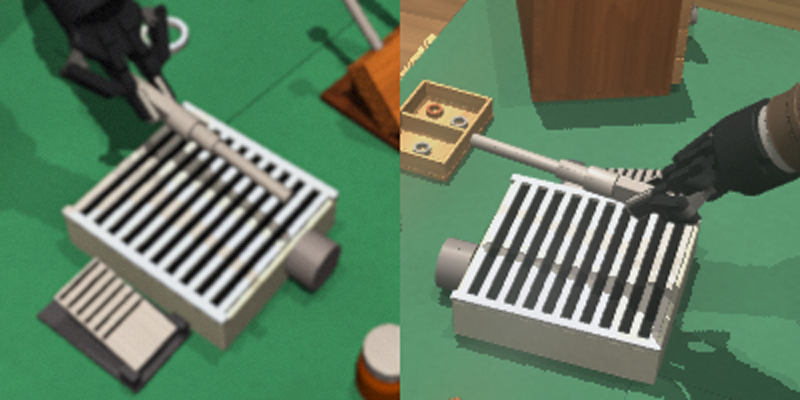

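The mandrel lies over the grille with its tip about 1.9° high, its middle at about (0.590, −0.144, 0.174). I'll level it and lower it slightly.

>>> jog_arm --jaw '[1,1,1,1,1,1,1,1]' --linear '[[-0.001,-0.006,0.003],[-0.002,-0.012,0.005],[-0.002,-0.012,0.005],[-0.002,-0.012,0.005],[-0.002,-0.012,0.005],[-0.002,-0.012,0.005],[-0.002,-0.012,0.005],[-0.002,-0.012,0.005]]' --delta_rot '[[0.9,0,0],[1.8,0,0],[1.8,0,0],[1.8,0,0],[1.8,0,0],[1.8,0,0],[1.8,0,0],[1.8,0,0]]'

```text
clock: 12.95
eef_pos: [0.5151, -0.1438, 0.1572]
tool_rot: [0.661, 0.654, 0.259, 0.262]
ft_force: [-0.9, -0.4, -2.6]
grip_width: 0.0155
```

```bash
python3 two.py f3; python3 - <<'E'
from workcell import bot;from h import *
np.set_printoptions(precision=4,suppress=True)
o=bot.get_obs(); print(o["clock"],o["joint_vel"])
vv,uu=np.mgrid[0:420,0:560]
for n,f in (("scene","a"),("side","b")):
    c=bot.calibration(n); d=np.load(f"pics/f3_{f}.npy"); P=dep(c,uu.astype(float),vv.astype(float),d); q=P.reshape(-1,3)
    k=(d.ravel()>0)&(abs(q[:,1]+.145)<.03)&(q[:,2]>.11)&(q[:,2]<.2)&(q[:,0]>.56)&(q[:,0]<.74); q=q[k]; print(n,len(q),q[:,0].max())
    for x in np.arange(.575,.72,.015):
        j=abs(q[:,0]-x)<.0075
        if j.sum()>5: print(x.round(3),j.sum(),np.percentile(q[j,1],[3,50,97]),np.percentile(q[j,2],[3,50,97]))
    if n=="scene":
        m=np.zeros((420,560),np.uint8); cv2.fillPoly(m,[np.array([(202,315),(208,342),(226,325),(212,310)])],1)
        t=P[(m>0)&(d>0)]; A=np.c_[t[:,:2],np.ones(len(t))]; print("treadle",np.linalg.lstsq(A,t[:,2],rcond=None)[0])
E
```

```text
[ 0.5151 -0.1438  0.1572] [-0.8654 -0.4232 -2.6465] [-0.4181  0.0418 -0.8159  0.0014  0.2748 -0.305 ] 0.015544685837189974
13.05 [-0.0001  0.0013 -0.0008 -0.0016 -0.0004 -0.0005]
scene 578 0.7011501728597459
0.575 88 [-0.1581 -0.1513 -0.137 ] [0.1546 0.1667 0.1719]
0.59 67 [-0.1559 -0.1501 -0.138 ] [0.1572 0.1667 0.1698]
0.605 70 [-0.1551 -0.1497 -0.139 ] [0.155  0.165  0.1695]
0.62 49 [-0.153  -0.1494 -0.1422] [0.1567 0.1645 0.1664]
0.635 48 [-0.1532 -0.1498 -0.1412] [0.1579 0.1644 0.1671]
0.65 53 [-0.1538 -0.1499 -0.1415] [0.1567 0.1643 0.1677]
0.665 52 [-0.1541 -0.1502 -0.1417] [0.1573 0.1643 0.1675]
0.68 51 [-0.1542 -0.1503 -0.1427] [0.1584 0.1648 0.1682]
0.695 62 [-0.1543 -0.1495 -0.1411] [0.1554 0.1637 0.1678]
treadle [-0.2615 -0.0208  0.1877]
side 552 0.7027080948519058
0.575 85 [-0.1497 -0.1371 -0.131 ] [0.1511 0.1644 0.1705]
0.59 73 [-0.1496 -0.138  -0.1334] [0.153  0.1636 0.1677]
0.605 58 [-0.1489 -0.1396 -0.1335] [0.1546 0.1633 0.1673]
0.62 49 [-0.1481 -0.1405 -0.1368] [0.1543 0.161  0.1651]
0.635 48 [-0.1486 -0.1411 -0.1372] [0.1542 0.1618 0.1656]
0.65 48 [-0.1494 -0.1418 -0.1374] [0.1551 0.1616 0.166 ]
0.665 49 [-0.1482 -0.1415 -0.138 ] [0.1546 0.1625 0.1658]
0.68 48 [-0.1491 -0.1422 -0.1381] [0.1555 0.1619 0.1654]
0.695 45 [-0.1496 -0.1425 -0.1378] [0.1543 0.1617 0.1654]
```

View pics/f3.png

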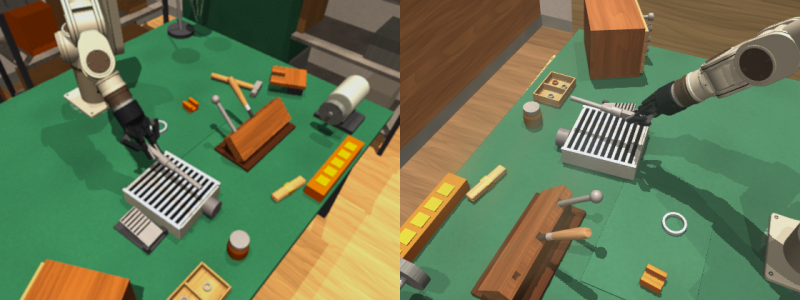

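The mandrel is level and its middle is at about (0.584, −0.146, 0.160), which is 10 cm above the grille centre. The rasp and punch are still in the rack and the other things are where they were. Handing in.

```bash
python3 -c "
from workcell import bot
print(bot.job_done())"
```

```text
the job is handed in; nothing more can be done
None
```

The job is done as asked and handed in at about 13 s of the 51 s allowed.

- **Treadle:** I pressed it down with the closed fingertips until its plate lay flat. Its slope went from 0.255 to 0.026, about 0.22 rad, and pushing harder (22.5 N upward on the wrist) moved it no further. It then sprang back up, with the slope at −0.25 just after release and −0.26 at the end.
- **Mandrel:** I drew it out of the well at the +y end of the rack along its axis and turned it level. I corrected a 1.9° tip-up tilt that showed once it was over the grille.
- **Final position:** It is held level to within about 0.5°. Its middle is at about (0.584, −0.146, 0.160), against a grille centre measured at (0.585, −0.145, 0.06). The gripper opening is steady at 15.5 mm, against the nominal 16 mm handle width.
- **Disagreements:** The scene and side cameras differed by 2–3 mm in the mandrel's height, and the shank came out 8–9 mm apart across y because each camera sees only its own side of it. I took the mean of the two.
- **Rest of the bench:** The last pictures show the punch and rasp still in the rack and nothing else moved. I checked this by eye only.

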